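Check the syrup pumps and cover the seized one

TASK

Check the three syrup pumps before opening: push each white plunger slowly down through its stroke, never pressing on a pump with more than 20 N. Two run fully home and stay down; in the third the resistance climbs partway, so stop there, leave its plunger where it stuck, and put it out of use by setting the upside-down steel tumbler gently over its plunger, standing flat on the jar's lid. Let go of everything and do not disturb the other things on the table.

Things in the scene. Friction and masses are not known exactly. Their poses are not given: they have to be found in the camera images.
- pump1: Syrup pump, fixed: upright round steel jar 90 mm across, 100 mm tall, flat lid; a black collar 36 mm across, 10 mm high in mid-lid (drawn only) round the plunger; a thin bent spout leaves the side towards +x, 46 to 80 mm up, reaching 100 mm from the axis. Origin: centre of the underside, z up, lid at z = 0.100. All three look alike; which is seized varies, unseen.
- plunger1 (a joint): Travel of pump1's plunger, m: 0 up, grows downward, home above 0.036 (hard stop 0.043); starts at 0 to 0.012, stays where left. Steady drag 3 to 7 N, differing by pump. A good one meets a rubber cushion at about 0.038; the seized one climbs likewise from about 0.021: 2.5 N per mm on top of the drag (springs back a little). Leave the seized one between 0.016 and 0.033, limit 20 N.
- head1 (a point): Centre of the flat top of pump1's plunger, a white round head 36 mm across and 14 mm thick on the pump's axis: the place to press, straight down, with the closed fingers. It is 66.5 mm above the jar's lid when the joint reads 0 and sinks with the joint.
- pump2: Syrup pump, fixed: upright round steel jar 90 mm across, 100 mm tall, flat lid; a black collar 36 mm across, 10 mm high in mid-lid (drawn only) round the plunger; a thin bent spout leaves the side towards +x, 46 to 80 mm up, reaching 100 mm from the axis. Origin: centre of the underside, z up, lid at z = 0.100. All three look alike; which is seized varies, unseen.
- plunger2 (a joint): Travel of pump2's plunger, m: 0 up, grows downward, home above 0.036 (hard stop 0.043); starts at 0 to 0.012, stays where left. Steady drag 3 to 7 N, differing by pump. A good one meets a rubber cushion at about 0.038; the seized one climbs likewise from about 0.021: 2.5 N per mm on top of the drag (springs back a little). Leave the seized one between 0.016 and 0.033, limit 20 N.
- head2 (a point): Centre of the flat top of pump2's plunger, a white round head 36 mm across and 14 mm thick on the pump's axis: the place to press, straight down, with the closed fingers. It is 66.5 mm above the jar's lid when the joint reads 0 and sinks with the joint.
- pump3: Syrup pump, fixed: upright round steel jar 90 mm across, 100 mm tall, flat lid; a black collar 36 mm across, 10 mm high in mid-lid (drawn only) round the plunger; a thin bent spout leaves the side towards +x, 46 to 80 mm up, reaching 100 mm from the axis. Origin: centre of the underside, z up, lid at z = 0.100. All three look alike; which is seized varies, unseen.
- plunger3 (a joint): Travel of pump3's plunger, m: 0 up, grows downward, home above 0.036 (hard stop 0.043); starts at 0 to 0.012, stays where left. Steady drag 3 to 7 N, differing by pump. A good one meets a rubber cushion at about 0.038; the seized one climbs likewise from about 0.021: 2.5 N per mm on top of the drag (springs back a little). Leave the seized one between 0.016 and 0.033, limit 20 N.
- head3 (a point): Centre of the flat top of pump3's plunger, a white round head 36 mm across and 14 mm thick on the pump's axis: the place to press, straight down, with the closed fingers. It is 66.5 mm above the jar's lid when the joint reads 0 and sinks with the joint.
- tumbler: Plain steel tumbler standing upside down on the table, mouth down: 88 mm tall, 66 mm across at the mouth narrowing to 58 mm at the closed top, wall 2.5 mm (61 mm clear inside at the mouth, 84 mm deep), 100 to 210 g, loose. Origin: centre of the mouth, at its underside; z up towards the closed top. It is gripped from above across its sides near the closed top (about 59 mm wide 20 mm below the top).
- bottle1: Bystander, loose, to be left alone: syrup bottle, 60 mm across, 190 mm tall. Origin: its underside.
- bottle2: Bystander, loose, to be left alone: syrup bottle, 60 mm across, 190 mm tall. Origin: its underside.
- papercup: Bystander, loose, to be left alone: paper cup, mouth up, 76 mm across, 85 mm tall. Origin: its underside.
- bowl: Bystander, loose, to be left alone: small white bowl, 110 mm across, 45 mm tall. Origin: its underside.
- spoon: Bystander, loose, to be left alone: spoon lying flat. Origin: its underside.
- jar: Bystander, loose, to be left alone: glass jar with metal lid, 64 mm across, 75 mm tall. Origin: its underside.
Not all that is in view belongs to the job. What is shaped like the pump2 but orange or purple is not meant.

How it is judged:
By the outcome, as a careful person would: the job done as asked, in the order asked, and still so for the second after the job is handed in, with the robot touching nothing.
It also fails if it takes over 67 s, if anything falls off the work surface, if the arm or the gripper's body presses on something with over 40 N, if the wrist force passes 120 N, or if a joint passes its speed limit or range.

ROBOT

A 7-joint arm with a two-finger parallel gripper is mounted at the origin on the work surface. World frame = base frame: x ahead of the robot, y to its left, z up, the work surface at z = 0. Lengths are in mm, angles in rad, forces in N, time in s.
With the tool pointing down it reaches from about 400 to 875 mm from the base axis. Payload 4.4 kg.
Tool frame: the origin (TCP) lies midway between the tips of the shut fingers; the grasp point (between the pads) lies ctrl.grip_depth behind it (ctrl.grip_depth is the distance from the TCP to the grasp point, in mm); z points along the fingers, y is the line along which they close (so a half turn about z gives the same grasp; the last joint's range is limited). The gripper opens to 85 mm and grips with 20 to 120 N. Pads are 22 mm wide; open, the fingers measure 114 mm over their backs; the gripper's body (76 mm by 85 mm) begins 54 mm behind the grasp point. The pads swing forward as they close: fully open they stand 13 mm farther back than shut.
Start: joints at [-1.313, 0.628, 0.038, 1.517, -0.027, 0.996, -0.02], TCP at [206.788, 616.244, 231.313] pointing down, gripper open.
Joint ranges: [-3.06, 3.06], [-0.37, 2.12], [-1.25, 1.32], [0.18, 2.47], [-1.1, 4.24], [0.23, 1.98], [-2.94, 2.94]. Speed limits (rad/s): [2.57, 2.57, 3.14, 3.14, 3.14, 3.14, 3.14].

INTERFACE

Orientations are given as [roll, pitch, yaw] about the fixed x, y, z axes, in that order (R = Rz(yaw) Ry(pitch) Rx(roll)).
In Python, from cell import ctrl gives the robot as it stands.
- The arm moves only by the tool carry_out, never from a script. Its argument "deltas" is one flat list of numbers, 7 for each row, row after row: the turn, a rotation vector about the tool's x, y, z in degrees, then the shift along the tool's x, y, z in m, then the closure, from -1 (fully open) to 1 (shut). In form: [wx, wy, wz, dx, dy, dz, claw, wx, wy, wz, dx, dy, dz, claw, ...]. A call has 1 to 12 rows; each row shifts and turns the commanded pose from where the row before left it, along the tool's axes as they then stand; what a row does not reach is not made up. A row lasts 1/8 s, in which the tool goes at most 62.5 mm and 10.7 degrees, less where a joint would pass 70% of its speed; a pose out of reach is approached as far as the arm can. A call with a gripper value outside its range is refused whole. The fingers move at their own pace and stop on an object; the grip force is fixed at half the most. Time passes only in rows, so rows that do not move let the fingers close. It gives the time, the measured TCP pose, the force, the opening and the grip force at its end, in the units of the state.
- ctrl.read_state(): the state, without advancing time (a new reading comes with each control period).
- ctrl.get_image(name): name is "scene" or "top"; returns the picture (480x640x3 uint8, red, green, blue); there is no depth.
- ctrl.calibration(name): a dict with "mtx" (3x3 intrinsics, pixels), "distortion" ([k1, k2, p1, p2, k3] as OpenCV has them; the pictures are not rectified), "R" (3x3) and "t" (3): a world point X has camera coordinates R X + t. Camera axes: x right, y down, z forward; pixel columns grow to the right and rows downward; lengths in mm; the calibration is good to about 2 mm. A picture is of the moment at which its call begins. calibration takes no time and is no camera call.
- ctrl.finish_job(): hands the job in; it is judged then, once.
The state is a dict: "clock": time; "qpos": joint angles; "qd": joint speeds; "tau": joint torques, N m; "eef_pos": TCP position; "tool_rot": TCP orientation; "force": force on the tool from outside, world axes, zero at the start; "torque": the same for the moment, N m; "width": finger opening in mm; "gripper_force": force on a finger pad.
Only numpy, scipy, OpenCV 4.12 (cv2) and the standard library are available. Lean on these libraries where they do the work, as an engineer would, in place of code of your own. Each camera call takes 0.05 s, during which the arm holds its last target. There are 200 camera calls.

## Working session

There is one attempt and no reset: what is moved stays moved. The work goes in short steps, Python scripts to look and compute and a tool call to move; the robot and the scene stay as the last step left them, time stands still between calls to the robot, and variables do not carry over. Pictures are saved under pics/ and viewed, at most 10 in all, crops included, and the job is handed in when it is done.

Besides the shell and the picture viewer there is one more tool, called after "Call:" as name(argument=value, ...), one argument or row to a line, values as JSON. carry_out: Moves the arm, as the interface text tells. Its arguments: {"type":"object","properties":{"deltas":{"type":"array"}},"required":["deltas"]}

```bash
ls; mkdir -p pics; python3 - <<'E'
from cell import ctrl
import cv2
s=ctrl.read_state(); print(s, ctrl.grip_depth)
for n in("scene","top"):
    cv2.imwrite(f"pics/{n}0.png",ctrl.get_image(n)[:,:,::-1]); print(n,ctrl.calibration(n))
E
```

```text
pics
{'clock': 0.0, 'qpos': array([-1.31283147,  0.62933845,  0.03842314,  1.51835579, -0.02698617,
        0.9962906 , -0.02001629]), 'qd': array([-0.00041174,  0.00097249, -0.00126723,  0.00067289,  0.00056789,
       -0.00063108, -0.00018648]), 'tau': array([-1.16925216e-04, -5.63385737e+01,  1.22596722e+00, -1.93445045e+01,
        1.09487964e-02,  1.04563544e-02,  5.60654158e-06]), 'eef_pos': array([206.55957833, 615.65715615, 230.39762369]), 'tool_rot': array([-3.13971812e+00,  2.46396196e-05,  2.81783455e+00]), 'force': array([ 0.61889919,  0.35497411, -0.00757216]), 'torque': array([0.02095498, 0.0299957 , 0.0167864 ]), 'gripper_force': 0.0, 'width': 85.46987962767076} 18.700000000000003
scene {'mtx': array([[582.38504407,   0.        , 312.81742012],
       [  0.        , 582.38504407, 249.14879438],
       [  0.        ,   0.        ,   1.        ]]), 'distortion': array([-0.05181783,  0.        ,  0.        ,  0.        ,  0.        ]), 'R': array([[-0.39302195,  0.91940265, -0.01524849],
       [ 0.7320174 ,  0.30279745, -0.61029847],
       [-0.55649283, -0.25102286, -0.79202478]]), 't': array([ 173.45661539, -258.49123352, 1817.78241864])}
top {'mtx': array([[445.558116  ,   0.        , 319.27911365],
       [  0.        , 445.558116  , 235.29714486],
       [  0.        ,   0.        ,   1.        ]]), 'distortion': array([0.02179462, 0.        , 0.        , 0.        , 0.        ]), 'R': array([[-0.02283054, -0.99964195,  0.01395517],
       [-0.98144773,  0.01975267, -0.19070968],
       [ 0.19036575, -0.01805027, -0.98154728]]), 't': array([-3.84746409e-01,  4.88982657e+02,  9.81306543e+02])}
```

View pics/scene0.png

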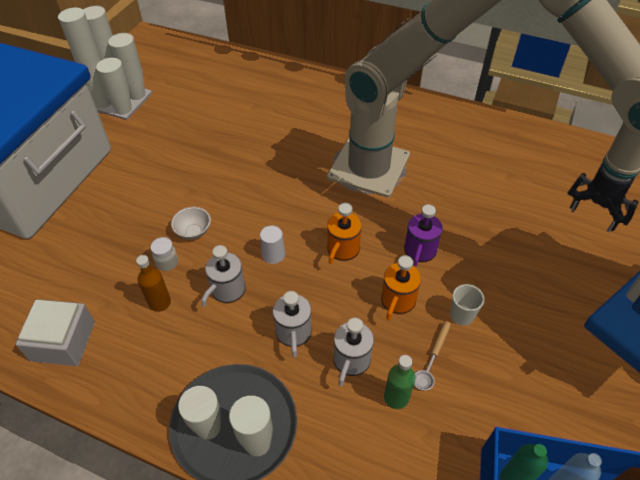

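View pics/top0.png

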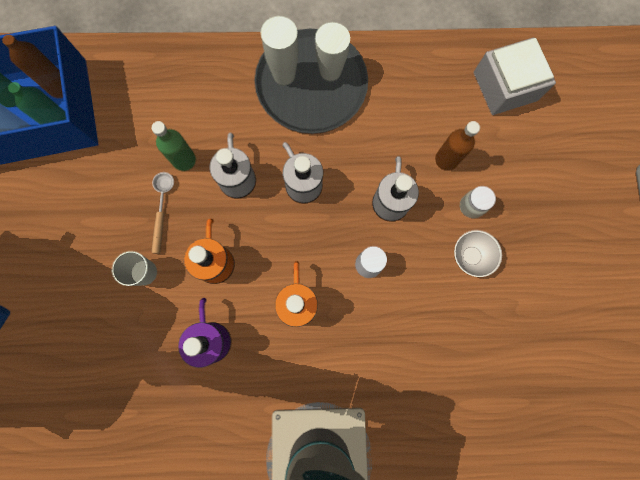

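```bash
python3 - <<'E'
import cv2
a=cv2.imread("pics/top0.png")[135:285,205:425]; cv2.imwrite("pics/topz.png",cv2.resize(a,(770,525),interpolation=cv2.INTER_CUBIC))
a=cv2.imread("pics/scene0.png")[220:385,190:400]; cv2.imwrite("pics/scz.png",cv2.resize(a,(735,578),interpolation=cv2.INTER_CUBIC))
E
```

```text
(no output)
```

View pics/topz.png

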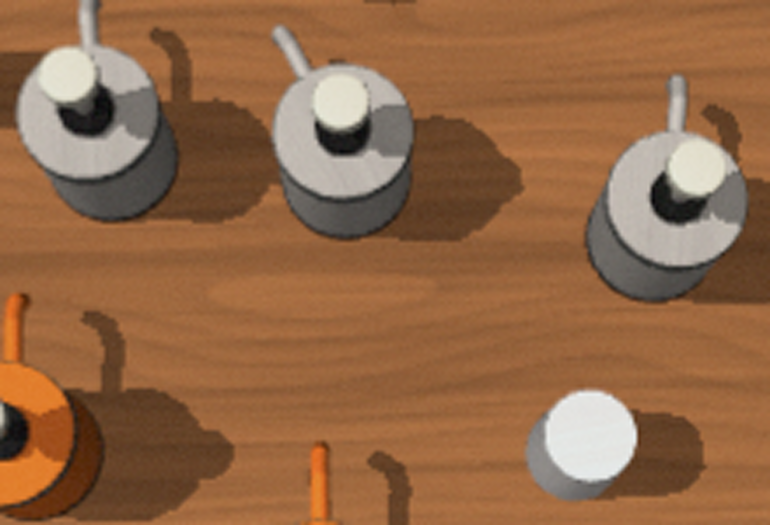

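View pics/scz.png

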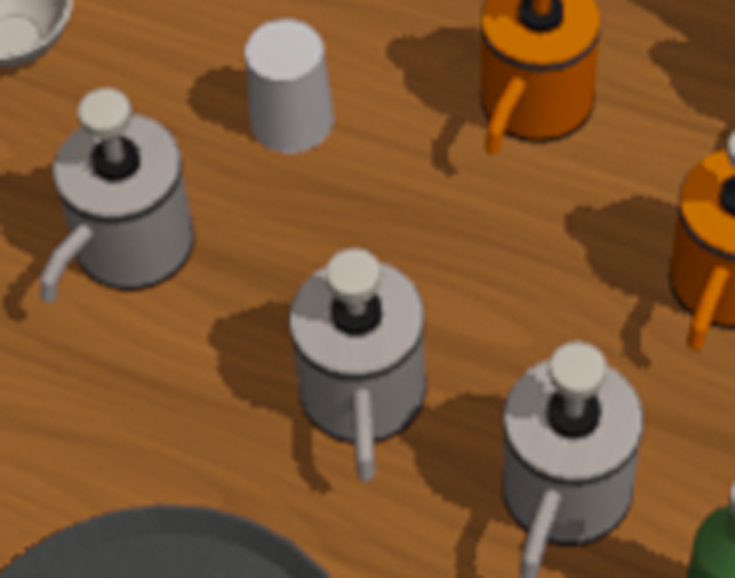

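```bash
cat > h.py <<'E'
import numpy as np,cv2
from cell import ctrl
def ray(n,px):
    c=ctrl.calibration(n); u=cv2.undistortPoints(np.array([[px]],float),c["mtx"],c["distortion"])[0,0]
    d=c["R"].T@np.array([u[0],u[1],1]); return -c["R"].T@c["t"], d
def plane(n,px,z):
    o,d=ray(n,px); return o+d*(z-o[2])/d[2]
def tri(a,b):
    A=np.zeros((3,3));B=np.zeros(3)
    for n,p in(("top",a),("scene",b)):
        o,d=ray(n,p); d/=np.linalg.norm(d); P=np.eye(3)-np.outer(d,d); A+=P;B+=P@o
    return np.linalg.solve(A,B)
E
python3 - <<'E'
from h import *
np.set_printoptions(precision=1,suppress=True)
T=lambda p:(205+(p[0]+.5)/3.5-.5,135+(p[1]+.5)/3.5-.5); S=lambda p:(190+(p[0]+.5)/3.5-.5,220+(p[1]+.5)/3.5-.5)
for k,a,b,z in(("lid1",(88.5,111.5),(572,416),100),("lid2",(343,132),(357,317),100),("lid3",(677,199),(117.5,164),100),
 ("head1",(68,74),(577,366),160),("head2",(341,102),(353,271),160),("head3",(697,167),(105,108),160),("tum",(591,437),(285,50),88)):
    print(k,plane("top",T(a),z),plane("scene",S(b),z),tri(T(a),S(b)))
E
```

```text
lid1 [639.9 187.  100. ] [639.5 186.9 100. ] [639.8 187.  100.4]
lid2 [623.3  24.2 100. ] [624.5  25.2 100. ] [623.8  24.5  98.4]
lid3 [ 574.7 -188.1  100. ] [ 573.8 -187.4  100. ] [ 574.3 -187.5  100.8]
head1 [642.1 188.4 160. ] [636.7 186.7 160. ] [639.9 187.5 165.6]
head2 [621.6  24.  160. ] [626.1  25.9 160. ] [623.3  24.3 155.1]
head3 [ 576.7 -189.   160. ] [ 569.7 -190.2  160. ] [ 574.3 -187.   167.2]
tum [ 424.4 -127.9   88. ] [ 423.7 -126.5   88. ] [ 424.1 -127.1   88.4]
```

Zoomed views show pumps' lids at top-image ≈(230,166), (303,172), (398,191) with white heads on them, tumbler top ≈(373,259). Both cameras agree: pumps at (640,187), (623.5,24.5), (574,-187), lids at z≈100, tumbler at (424,-127), z≈88. All of this is consistent with the given sizes and within reach.

Call:
carry_out(
  deltas=[0,0,-9.3,0,0,-0.005,1,0,0,-9.25,0,0,-0.005,1,0,0,0,-0.042,-0.042,0,1,0,0,0,-0.042,-0.042,0,1,0,0,0,-0.042,-0.042,0,1,0,0,0,-0.042,-0.042,0,1,0,0,0,-0.042,-0.042,0,1,0,0,0,-0.042,-0.042,0,1,0,0,0,-0.042,-0.042,0,1,0,0,0,-0.042,-0.042,0,1,0,0,0,-0.042,-0.042,0,1,0,0,0,-0.042,-0.042,0,1],
)

```text
clock: 1.6
eef_pos: [627.7, 194.7, 240.9]
tool_rot: [3.142, -0.001, -3.142]
force: [0.3, 0.8, 0.3]
width: 0.1
gripper_force: 0.0
```

Call:
carry_out(
  deltas=[0,0,0,-0.013,-0.009,0.01,1,0,0,0,0,0,0.03,1,0,0,0,0,0,0.02,1,0,0,0,0,0,0.005,1,0,0,0,0,0,0,1],
)

```text
clock: 2.22
eef_pos: [639.4, 187.9, 176.2]
tool_rot: [3.141, -0.001, -3.141]
force: [0.3, 0.1, 1.2]
width: 0.3
gripper_force: 0.0
```

Call:
carry_out(
  deltas=[0,0,0,0,0,0.002,1,0,0,0,0,0,0.002,1,0,0,0,0,0,0.002,1,0,0,0,0,0,0.002,1,0,0,0,0,0,0.002,1,0,0,0,0,0,0.002,1,0,0,0,0,0,0.002,1,0,0,0,0,0,0.002,1],
)

```text
clock: 3.22
eef_pos: [639.8, 187.2, 160.5]
tool_rot: [3.142, 0.0, 3.141]
force: [-1.7, -1.6, 4.1]
width: 0.3
gripper_force: 2.2
```

Call:
carry_out(
  deltas=[0,0,0,0,0,0.002,1,0,0,0,0,0,0.002,1,0,0,0,0,0,0.002,1,0,0,0,0,0,0.002,1,0,0,0,0,0,0.002,1,0,0,0,0,0,0.002,1],
)

```text
clock: 3.98
eef_pos: [639.8, 187.2, 148.2]
tool_rot: [-3.142, -0.0, 3.142]
force: [-1.5, 0.6, 4.0]
width: -0.2
gripper_force: 2.2
```

Call:
carry_out(
  deltas=[0,0,0,0,0,0.0015,1,0,0,0,0,0,0.0015,1,0,0,0,0,0,0.0015,1],
)

```text
clock: 4.35
eef_pos: [639.8, 187.2, 143.7]
tool_rot: [3.142, 0.0, 3.142]
force: [-1.0, 0.0, 5.1]
width: 0.1
gripper_force: 2.2
```

Call:
carry_out(
  deltas=[0,0,0,0,0,0.001,1,0,0,0,0,0,0.001,1],
)

```text
clock: 4.6
eef_pos: [639.8, 187.2, 141.8]
tool_rot: [3.142, 0.0, 3.142]
force: [-1.6, -1.6, 3.5]
width: 0.3
gripper_force: 2.1
```

Call:
carry_out(
  deltas=[0,0,0,0,0,0.0015,1,0,0,0,0,0,0.0015,1],
)

```text
clock: 4.85
eef_pos: [639.8, 187.2, 138.7]
tool_rot: [3.142, 0.0, 3.142]
force: [-0.2, -0.8, 4.5]
width: 0.1
gripper_force: 2.2
```

Call:
carry_out(
  deltas=[0,0,0,0,0,0.0015,1,0,0,0,0,0,0.0015,1,0,0,0,0,0,0.0015,1,0,0,0,0,0,0.0015,1,0,0,0,0,0,0.0015,1],
)

```text
clock: 5.48
eef_pos: [639.8, 187.2, 131.2]
tool_rot: [-3.142, -0.0, 3.142]
force: [-0.4, -1.1, 4.5]
width: 0.4
gripper_force: 2.2
```

Call:
carry_out(
  deltas=[0,0,0,0,0,0.001,1,0,0,0,0,0,0.001,1,0,0,0,0,0,0.001,1,0,0,0,0,0,0.001,1],
)

```text
clock: 5.98
eef_pos: [639.8, 187.2, 127.4]
tool_rot: [3.142, 0.0, 3.142]
force: [-2.3, -1.8, 6.9]
width: 0.1
gripper_force: 3.3
```

Call:
carry_out(
  deltas=[0,0,0,0,0,0.001,1,0,0,0,0,0,-0.002,1,0,0,0,0,0,-0.03,1,0,0,0,0,0,-0.042,1,0,0,0,0.004,-0.0407,0,1,0,0,0,0.004,-0.0407,0,1,0,0,0,0.004,-0.0407,0,1,0,0,0,0.004,-0.0407,0,1,0,0,0,0,0,0.015,1,0,0,0,0,0,0.017,1,0,0,0,0,0,0,1],
)

```text
clock: 7.35
eef_pos: [622.3, 26.3, 166.0]
tool_rot: [3.141, -0.004, -3.139]
force: [-0.5, 0.6, -0.4]
width: 0.3
gripper_force: 0.0
```

Call:
carry_out(
  deltas=[0,0,0,0,0,0.002,1,0,0,0,0,0,0.002,1,0,0,0,0,0,0.002,1,0,0,0,0,0,0.002,1,0,0,0,0,0,0.002,1,0,0,0,0,0,0.002,1,0,0,0,0,0,0.002,1,0,0,0,0,0,0.002,1],
)

```text
clock: 8.35
eef_pos: [623.8, 24.4, 153.1]
tool_rot: [3.142, 0.0, 3.141]
force: [-1.9, -0.4, 6.2]
width: -0.2
gripper_force: 3.2
```

Call:
carry_out(
  deltas=[0,0,0,0,0,0.0015,1,0,0,0,0,0,0.0015,1],
)

```text
clock: 8.6
eef_pos: [623.8, 24.4, 150.1]
tool_rot: [3.142, 0.0, 3.141]
force: [-2.0, 0.4, 6.2]
width: 0.3
gripper_force: 3.2
```

Call:
carry_out(
  deltas=[0,0,0,0,0,0.0015,1,0,0,0,0,0,0.0015,1],
)

```text
clock: 8.85
eef_pos: [623.8, 24.4, 147.1]
tool_rot: [3.142, 0.0, 3.141]
force: [-2.1, 1.2, 6.8]
width: 0.2
gripper_force: 3.2
```

Call:
carry_out(
  deltas=[0,0,0,0,0,0.0015,1,0,0,0,0,0,0.0015,1],
)

```text
clock: 9.1
eef_pos: [623.8, 24.4, 144.3]
tool_rot: [-3.142, 0.0, 3.141]
force: [-2.9, -0.4, 9.4]
width: 0.1
gripper_force: 4.5
```

Call:
carry_out(
  deltas=[0,0,0,0,0,0.001,1,0,0,0,0,0,0.001,1],
)

```text
clock: 9.35
eef_pos: [623.8, 24.4, 142.9]
tool_rot: [3.142, 0.001, 3.141]
force: [-3.6, -0.6, 11.5]
width: -0.2
gripper_force: 6.2
```

Pump 2 (the middle one) is seized: resistance climbs from z≈145. I stop here, retract and test the third.

Call:
carry_out(
  deltas=[0,0,0,0,0,-0.003,1,0,0,0,0,0,-0.025,1,0,0,0,0,0,-0.03,1,0,0,0,0.0099,-0.0423,0,1,0,0,0,0.0099,-0.0423,0,1,0,0,0,0.0099,-0.0423,0,1,0,0,0,0.0099,-0.0423,0,1,0,0,0,0.0099,-0.0423,0,1,0,0,0,0,0,0.012,1,0,0,0,0,0,0.01,1,0,0,0,0,0,0,1],
)

```text
clock: 10.72
eef_pos: [574.0, -185.0, 176.0]
tool_rot: [3.14, -0.002, -3.139]
force: [0.8, -0.0, 0.1]
width: -0.2
gripper_force: 0.0
```

Call:
carry_out(
  deltas=[0,0,0,0,0,0.002,1,0,0,0,0,0,0.002,1,0,0,0,0,0,0.002,1],
)

```text
clock: 11.1
eef_pos: [574.5, -186.8, 171.4]
tool_rot: [-3.141, 0.0, -3.141]
force: [0.6, 0.5, 0.2]
width: -0.0
gripper_force: 0.0
```

Call:
carry_out(
  deltas=[0,0,0,0,0,0.002,1,0,0,0,0,0,0.002,1,0,0,0,0,0,0.002,1,0,0,0,0,0,0.002,1,0,0,0,0,0,0.002,1,0,0,0,0,0,0.002,1,0,0,0,0,0,0.002,1,0,0,0,0,0,0.002,1,0,0,0,0,0,0.002,1,0,0,0,0,0,0.002,1],
)

```text
clock: 12.35
eef_pos: [574.2, -187.1, 151.1]
tool_rot: [-3.142, -0.0, 3.142]
force: [-0.3, 0.0, 2.3]
width: 0.2
gripper_force: 1.2
```

Call:
carry_out(
  deltas=[0,0,0,0,0,0.002,1,0,0,0,0,0,0.002,1,0,0,0,0,0,0.002,1,0,0,0,0,0,0.002,1],
)

```text
clock: 12.85
eef_pos: [574.3, -187.1, 143.2]
tool_rot: [-3.142, 0.0, 3.141]
force: [0.1, 1.1, 3.0]
width: -0.2
gripper_force: 1.2
```

Call:
carry_out(
  deltas=[0,0,0,0,0,0.001,1,0,0,0,0,0,0.001,1],
)

```text
clock: 13.1
eef_pos: [574.2, -187.1, 141.2]
tool_rot: [-3.142, -0.0, 3.142]
force: [-1.0, 0.5, 1.8]
width: 0.1
gripper_force: 1.1
```

Call:
carry_out(
  deltas=[0,0,0,0,0,0.002,1,0,0,0,0,0,0.002,1,0,0,0,0,0,0.002,1,0,0,0,0,0,0.002,1,0,0,0,0,0,0.002,1],
)

```text
clock: 13.72
eef_pos: [574.3, -187.1, 131.2]
tool_rot: [-3.142, 0.0, 3.142]
force: [-1.3, -0.6, 2.7]
width: 0.2
gripper_force: 1.2
```

Call:
carry_out(
  deltas=[0,0,0,0,0,0.001,1,0,0,0,0,0,0.001,1,0,0,0,0,0,0.001,1,0,0,0,0,0,0.001,1],
)

```text
clock: 14.22
eef_pos: [574.3, -187.1, 127.4]
tool_rot: [-3.142, 0.0, 3.141]
force: [-1.6, -0.5, 5.2]
width: -0.3
gripper_force: 2.4
```

Call:
carry_out(
  deltas=[0,0,0,0,0,0.001,1],
)

```text
clock: 14.35
eef_pos: [574.3, -187.1, 126.6]
tool_rot: [-3.142, 0.0, 3.141]
force: [-2.1, -0.9, 7.1]
width: 0.6
gripper_force: 3.3
```

Call:
carry_out(
  deltas=[0,0,0,0,0,-0.003,1,0,0,0,0,0,-0.035,1,0,0,0,0,0,-0.04,1,0,0,0,0.0376,0.015,0,-1,0,0,0,0.0376,0.015,0,-1,0,0,0,0.0376,0.015,0,-1,0,0,0,0.0376,0.015,0,-1,0,0,0,0,0,0.03,-1,0,0,0,0,0,0.03,-1,0,0,0,0,0,0.015,-1,0,0,0,0,0,0,-1],
)

```text
clock: 15.72
eef_pos: [423.1, -126.6, 128.4]
tool_rot: [3.141, -0.002, -3.141]
force: [0.3, 0.5, 1.3]
width: 85.3
gripper_force: 0.0
```

```bash
python3 - <<'E'
from h import *
a=ctrl.get_image("scene")[200:400,170:430,::-1]; cv2.imwrite("pics/s1.png",cv2.resize(a,(780,600),interpolation=cv2.INTER_CUBIC)); print(ctrl.read_state()["eef_pos"])
E
```

```text
[ 423.736574   -126.82953198  129.12499432]
```

View pics/s1.png

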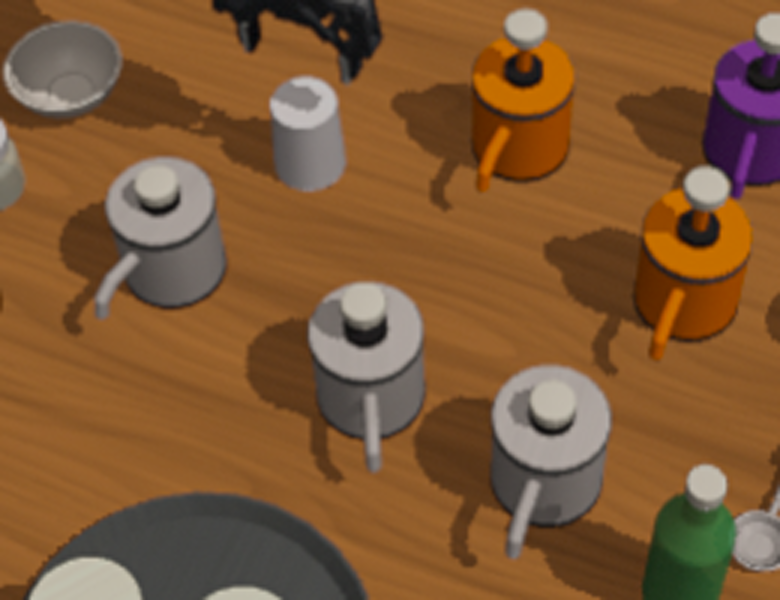

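The outer plungers at crop ≈(157,188) and (552,405) are down. The middle one at (363,305) stands higher, stuck. The open gripper hovers over the tumbler (305,130).

Call:
carry_out(
  deltas=[0,0,0,0,0,0.02,-1,0,0,0,0,0,0.02,-1,0,0,0,0,0,0.02,-1,0,0,0,0,0,0.015,-1,0,0,0,0,0,0.008,-1,0,0,0,0,0,0,-1,0,0,0,0,0,0,0.4,0,0,0,0,0,0,1,0,0,0,0,0,0,1,0,0,0,0,0,0,1,0,0,0,0,0,0,1],
)

```text
clock: 17.15
eef_pos: [424.5, -127.3, 47.8]
tool_rot: [-3.141, 0.002, -3.141]
force: [-1.3, -0.3, 11.7]
width: 59.4
gripper_force: 62.1
```

Call:
carry_out(
  deltas=[0,0,0,0,0,-0.01,1,0,0,0,0,0,-0.03,1,0,0,0,0,0,-0.04,1,0,0,0,0,0,-0.04,1,0,0,0,0,0,-0.04,1,0,0,0,0,0,-0.03,1,0,0,0,0,0,0,1],
)

```text
clock: 18.02
eef_pos: [425.2, -127.4, 238.8]
tool_rot: [-3.14, 0.005, 3.141]
force: [0.6, 0.3, -1.4]
width: 59.4
gripper_force: 65.3
```

Call:
carry_out(
  deltas=[0,0,0,-0.02,0.015,0,1,0,0,0,-0.03,0.023,0,1,0,0,0,-0.03,0.023,0,1,0,0,0,-0.03,0.023,0,1,0,0,0,-0.03,0.023,0,1,0,0,0,-0.03,0.023,0,1,0,0,0,-0.02,0.0147,0,1,0,0,0,-0.0095,0.007,0,1,0,0,0,0,0,0,1,0,0,0,0,0,0,1],
)

```text
clock: 19.27
eef_pos: [622.4, 23.3, 236.0]
tool_rot: [-3.141, -0.002, 3.14]
force: [0.4, -0.6, -2.0]
width: 59.4
gripper_force: 65.3
```

```bash
python3 - <<'E'
from h import *
a=ctrl.get_image("scene")[180:380,190:390,::-1]; b=ctrl.get_image("top")[90:290,210:410,::-1]; cv2.imwrite("pics/s2.png",np.hstack([cv2.resize(q,(400,400),interpolation=cv2.INTER_CUBIC) for q in(a,b)])); s=ctrl.read_state();print(s["eef_pos"],s["tool_rot"],s["width"],s["force"])
E
```

```text
[622.77034266  23.39928684 236.47661917] [-3.14108318e+00 -9.75135222e-04  3.14016800e+00] 59.460546848504194 [ 0.09795033 -0.28584278 -2.00894828]
```

View pics/s2.png

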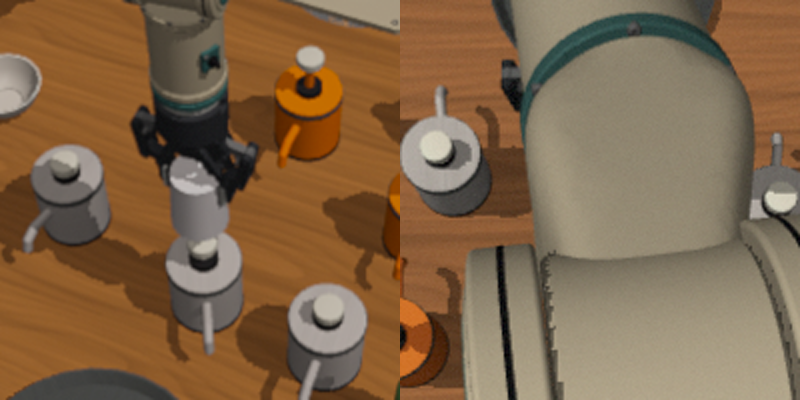

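The tumbler hangs upright at ≈(200,200) in the left crop, above the middle pump's plunger at (205,248). I lower it.

Call:
carry_out(
  deltas=[0,0,0,-0.001,0.001,0.015,1,0,0,0,0,0,0.02,1,0,0,0,0,0,0.02,1,0,0,0,0,0,0.015,1,0,0,0,0,0,0.008,1,0,0,0,0,0,0,1],
)

```text
clock: 20.12
eef_pos: [624.2, 25.5, 157.9]
tool_rot: [3.142, -0.001, 3.141]
force: [0.1, -0.5, -1.5]
width: 59.2
gripper_force: 65.3
```

Call:
carry_out(
  deltas=[0,0,0,0,0,0.002,1,0,0,0,0,0,0.002,1,0,0,0,0,0,0.001,1,0,0,0,0,0,0.001,1],
)

```text
clock: 20.62
eef_pos: [624.6, 25.6, 152.5]
tool_rot: [3.141, -0.0, 3.142]
force: [-0.9, 0.4, -2.4]
width: 59.1
gripper_force: 65.3
```

Call:
carry_out(
  deltas=[0,0,0,0,0,0.001,1,0,0,0,0,0,0.001,1,0,0,0,0,0,0.001,1,0,0,0,0,0,0.001,1],
)

```text
clock: 21.12
eef_pos: [624.5, 25.6, 148.4]
tool_rot: [3.141, -0.0, 3.142]
force: [0.9, -0.2, -1.6]
width: 58.9
gripper_force: 65.3
```

Call:
carry_out(
  deltas=[0,0,0,0,0,0.0005,1,0,0,0,0,0,0,1],
)

```text
clock: 21.38
eef_pos: [624.5, 25.6, 148.1]
tool_rot: [3.141, -0.0, 3.142]
force: [0.5, -0.3, -0.0]
width: 59.0
gripper_force: 65.4
```

Call:
carry_out(
  deltas=[0,0,0,0,0,0.0005,1,0,0,0,0,0,0,1],
)

```text
clock: 21.62
eef_pos: [624.5, 25.5, 148.0]
tool_rot: [3.142, -0.0, 3.141]
force: [-3.8, -0.4, 5.3]
width: 59.6
gripper_force: 66.0
```

Call:
carry_out(
  deltas=[0,0,0,0,0,0.0005,1,0,0,0,0,0,0,1],
)

```text
clock: 21.88
eef_pos: [624.5, 25.6, 148.0]
tool_rot: [3.142, 0.0, 3.141]
force: [-4.1, 0.3, 7.1]
width: 59.5
gripper_force: 66.5
```

Call:
carry_out(
  deltas=[0,0,0,0,0,-0.0008,1,0,0,0,0,0,0,-0.45,0,0,0,0,0,0,-0.6,0,0,0,0,0,0,-0.8,0,0,0,0,0,0,-1,0,0,0,0,0,0,-1],
)

```text
clock: 22.62
eef_pos: [624.6, 25.6, 147.7]
tool_rot: [3.141, -0.0, 3.142]
force: [-0.1, -0.2, -0.9]
width: 85.4
gripper_force: 0.0
```

Call:
carry_out(
  deltas=[0,0,0,0,0,-0.01,-1,0,0,0,0,0,-0.02,-1,0,0,0,0,0,-0.04,-1,0,0,0,0,0,-0.04,-1,0,0,0,0.05,0,0,-1,0,0,0,0.05,0,0,-1,0,0,0,0.05,0,0,-1,0,0,0,0,0,0,-1],
)

```text
clock: 23.62
eef_pos: [470.6, 25.3, 258.5]
tool_rot: [-3.141, -0.003, -3.141]
force: [0.9, 0.5, -0.0]
width: 85.9
gripper_force: 0.0
```

```bash
python3 - <<'E'
from h import *
a=ctrl.get_image("scene"); cv2.imwrite("pics/sf.png",a[:,:,::-1]); cv2.imwrite("pics/s3.png",cv2.resize(a[200:400,170:430,::-1],(780,600),interpolation=cv2.INTER_CUBIC)); s=ctrl.read_state();print(s["eef_pos"],s["width"],s["force"])
E
```

```text
[473.78135123  25.54163249 258.88231394] 85.79453856315315 [0.89246947 0.29846629 0.06724298]
```

View pics/s3.png

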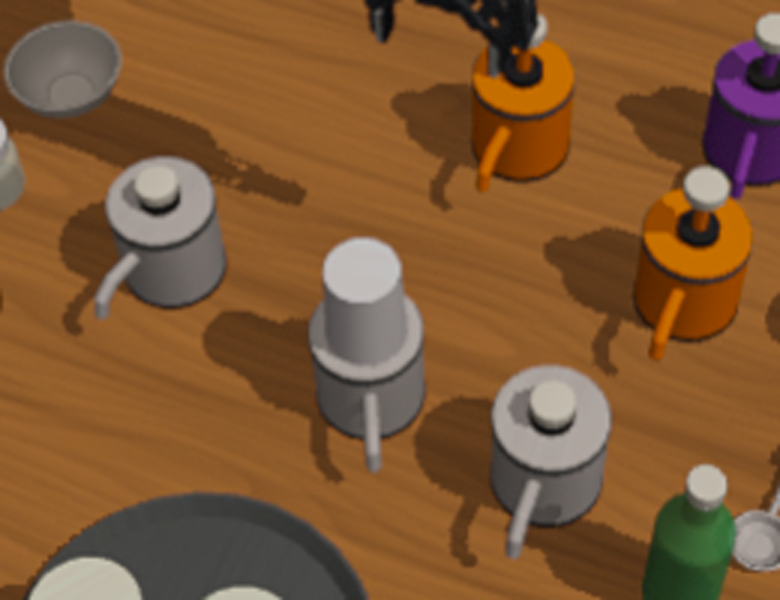

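The tumbler stands upright and centred on the middle pump's lid (top at crop (362,269)). The other two plungers are down, and everything else in this view is unmoved.

```bash
python3 -c "
from cell import ctrl
print(ctrl.finish_job())"
```

```text
the job is handed in; nothing more can be done
None
```

I handed the job in: the two outer pumps pushed fully home, and the seized middle pump is stopped at about 23 mm of travel with the tumbler standing flat on its lid over the plunger; no pump force reading went above about 12 N, and the clock stood at about 24 s.

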